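Take the pressure cap off the steam cleaner

TASK

Take the pressure cap off the cold steam cleaner so that it can be refilled: turn it anticlockwise to its first stop, press it down against its spring there and turn it on past until it is free. Find the stop by feel and do not force it. Then lift it off and set it down gently, upright with its wing on top, in the middle of the saucer, and let go. Leave the other things on the bench where they are.

Things in the scene. Friction and masses are not known exactly. Their poses are not given: they have to be found in the camera images.
- steam_tank: Grey bench steam cleaner, 140 x 130 mm, fixed; its lid plate, 125 mm above the bench, carries a round steel filler neck 60 mm across. Origin under its centre, on the bench, below the neck's axis; z up; its front with gauge and nozzle faces its own -x.
- pressure_cap: Black cap, 70 mm across, 53 mm high, 0.1 to 0.17 kg, on the filler neck. Wing on top to grip: 58 mm long (its own x), 16 mm thick (y), 27 to 53 mm above the origin, standing on the cap's flat disc. Skirt round the neck, its edge 4 mm above the origin. Origin: on the axis, under the stem and lugs, on which it stands when set down; locked, it is 9 mm below the neck's rim. z up; anticlockwise from above = +yaw.
- cap_wing (a point): On the cap's axis in the middle of the wing, 40 mm above the cap's origin; axes as the cap's. The locked cap turns anticlockwise by an unknown 0.05 to 0.75 rad with light drag (under 0.15 N m) until its hidden lugs meet a hard first stop. Before it the cap yields at most 2 mm to pressing. From the stop, pressed down, it turns on by another 0.65 rad to a hard end, where the spring lifts it some 6 mm.
- cap_lugs (a point): On the cap's axis at the underside of stem (32 mm across) and three hidden lugs (to 24.5 mm from the axis) = the cap's origin. Within about 0.08 rad of the first stop the cap goes down: it passes the stop once 5 mm down, bottoms at 8 mm. The spring pushes up with about 6 N at rest, 11 N at 5 mm, 13.5 N at 8 mm. At the hard end it draws straight up, clear of the neck after 25 mm.
- filler_rim (a point): Centre of the neck's rim, 150 mm above the bench. Total contact force between cap and cleaner: about 12 N locked, the spring's force when held down; it must stay under 80 N, else the cap counts as forced. 0.5 N m against the stop or end is harmless and adds about 25 N; pressing at the bottom adds what exceeds the spring. The angle of the stop cannot be seen or measured, only felt.
- saucer: Loose pale round saucer, 113 mm across and 9 mm high, lying on the bench left of the cleaner. Origin under its centre; z up.
- glue_bottle: Bystander: small white bottle with a spout, 37 mm across, 111 mm high, loose; origin under its centre.
- findings_tin_large: Bystander: round white tin, 46 mm across, 26 mm high, loose; origin under its centre.
- findings_tin_small: Bystander: round white tin, 34 mm across, 20 mm high, loose; origin under its centre.
- wax_block: Bystander: green wax block 36 x 60 x 16 mm, loose; origin under its centre.

How it is judged:
On the way, in this order (a step that is already met when the one before it is completed fails the run):
1. at the first stop, the cap is pressed down against its spring, 4 mm below its locked height (z of pressure_cap in the frame of steam_tank below 0.137 m), for 0.1 s.
2. the cap has been turned past and is lifted clear of the neck, at least 30 mm above its locked height (z of pressure_cap in the frame of steam_tank above 0.171 m), for 0.1 s.
At the end, for the whole second after the job is handed in: The cap stands on its stem on the saucer, upright within 0.2 rad, its axis within 25 mm of the saucer's centre, at rest and let go; the saucer lies on the bench (horizontal distance between pressure_cap and saucer below 0.025 m and z of pressure_cap in the frame of saucer below 0.014 m and angle between pressure_cap's own z axis and vertical below 0.2 rad and height (world z) of saucer below 0.005 m and contact force between pressure_cap and saucer above 0.3 N and linear speed of pressure_cap below 0.02 m/s); the robot touches nothing.
It fails at once if the cap is forced: contact forces between cap and steam cleaner total more than 80 N (contact force between pressure_cap and steam_tank above 80 N).
It fails at once if the cap is dropped or slammed on the saucer (more than 60 N) (contact force between pressure_cap and saucer above 60 N).
It fails at once if the saucer is shoved more than 40 mm (distance of saucer from where it was at the start of the episode above 0.04 m).
It fails at once if a bystander is moved more than 20 mm (distance of any of glue_bottle, findings_tin_large, findings_tin_small, wax_block from where it was at the start of the episode above 0.02 m).
It also fails if it takes over 72 s, if anything falls off the work surface, if the arm or the gripper's body presses on something with over 40 N, if the wrist force passes 120 N, or if a joint passes its speed limit or range.

ROBOT

A 6-joint arm with a two-finger parallel gripper is mounted at the origin on a cart in front of the work surface, level with it; the furniture and walls round the work are solid. World frame = base frame: x ahead of the robot, y to its left, z up, the work surface at z = 0. Lengths are in m, angles in rad, forces in N, time in s.
With the tool pointing down it reaches from about 0.275 to 0.725 m from the base axis. Payload 15.9 kg.
Tool frame: the origin (TCP) lies at the very end of the fingers, on their centre line; the grasp point (between the pads) lies 19 mm behind it; z points along the fingers, y is the line along which they close (so a half turn about z gives the same grasp; the last joint's range is limited). The gripper opens to 85 mm and grips with 20 to 120 N. Pads are 22 mm wide; open, the fingers measure 114 mm over their backs; the gripper's body (76 mm by 85 mm) begins 54 mm behind the grasp point. The pads swing forward as they close: fully open they stand 13 mm farther back than shut.
Start: joints at [-1.213, 0.213, -0.034, 1.323, 0, 1.571], TCP at [0.175, -0.468, 0.231] pointing down, gripper open.
Joint ranges: [-2.98, 2.98], [-0.74, 1.72], [-1.14, 1.35], [-2.1, 2.04], [-1.57, 1.44], [-3.14, 3.14]. Speed limits (rad/s): [1.89, 1.89, 2.39, 2.57, 3.14, 3.14].

INTERFACE

Orientations are given as a rotation vector (axis times angle).
In Python, from plant import bot, vision gives the robot as it stands. The module is installed in compiled form; this text tells all that it offers. Calls block until the motion is done:
- bot.move_to(position, orientation): joint-space move of the TCP to a pose.
- bot.move_straight(position, v=0.15, attitude=None, max_force=None): straight line of the TCP; attitude=None keeps the orientation; v is the mean speed in m/s. With max_force (N) it stops when the force on the tool has changed by that much, and returns True; else False.
- bot.set_joints(angles): joint-space move.
- bot.ungrasp() and bot.grasp(grip_force=None): open the fingers fully, or close them until they stop; grip_force is the grip in N (None keeps the last).
- bot.pause(seconds).
- bot.solve_ik(position, orientation): joint angles nearest the present ones, or None.
- vision.capture(name): name is "side" or "top" or "wrist"; returns a dict with "pixels" (384x512x3 uint8, red, green, blue), "range_z" (384x512 float32, m along the optical axis (not along the pixel's ray), 0 where there is no reading), "intrinsics" (3x3 intrinsics, pixels), "R" (3x3) and "t" (3): a world point X has camera coordinates R X + t. Camera axes: x right, y down, z forward; pixel columns grow to the right and rows downward; lengths in m; the calibration is good to about 2 mm. A picture is of the moment at which its call begins.
A pose or a line that the arm cannot do raises bot.MotionError and nothing moves.
- bot.close_job(): hands the job in; it is judged then, once.
Trained networks look in a picture, given as the dict that the camera call returned (one of the last four; its "shot" number tells which), for a name from the list of things; names that differ only in an ending like _2 or _b are one class to them, and where a whole thing is asked for, a point or a joint stands for the part that bears it (a point fixed in the world has none). Each returns a list of dicts, best first, with "conf" (0 to 1); they miss things now and then, are a little off and sometimes report something else, mostly with a low value. They report only what shows in the picture. A call takes as long as a camera call.
- vision.silhouettes(name, picture): "region" (384x512 bool, what is visible of it) and "at" ([row, column] in pixels, amid what is visible of it).
Readings, each from a call of its own:
- bot.current_clock(): time.
- bot.current_joint_pos(): joint angles.
- bot.current_qd(): joint speeds.
- bot.current_joint_torque(): joint torques, N m.
- bot.current_eef_pos(): TCP position.
- bot.current_tcp_rot(): TCP orientation.
- bot.current_ft_force(): force on the tool from outside, world axes, zero at the start.
- bot.current_torque(): the same for the moment, N m.
- bot.current_width(): finger opening in m.
- bot.current_grip_force(): force on a finger pad.
Only numpy, scipy, OpenCV 4.12 (cv2) and the standard library are available. Lean on these libraries where they do the work, as an engineer would, in place of code of your own. Each camera call takes 0.05 s, during which the arm holds its last target. There are 200 camera calls.

## Working session

There is one attempt and no reset: what is moved stays moved. The work goes in short steps, each a Python script; the robot and the scene stay as the last script left them, time stands still between calls to the robot, and variables do not carry over. Pictures are saved under pics/ and viewed, at most 10 in all, crops included, and the job is handed in when it is done.

```bash
mkdir -p pics; cat > h.py <<'E'
import numpy as np, cv2
from plant import bot, vision
from scipy.spatial.transform import Rotation as Ro
def pts(p,m):
    z=p["range_z"]; v,u=np.nonzero(m&(z>0)); d=z[v,u]; K=p["intrinsics"]
    c=np.stack([(u-K[0,2])/K[0,0]*d,(v-K[1,2])/K[1,1]*d,d],1)
    return (c-p["t"])@np.array(p["R"])
def save(p,n): cv2.imwrite("pics/"+n,p["pixels"][:,:,::-1])
def down(yaw): # tool z down, tool y along yaw+90deg... tool x at angle yaw
    return (Ro.from_euler('z',yaw)*Ro.from_rotvec([np.pi,0,0])).as_rotvec()
E
python3 - <<'E'
from h import *
ims=[]
print(bot.current_clock(),bot.current_tcp_rot())
for n in("top","side"):
    p=vision.capture(n); ims.append(p["pixels"])
    for k in("steam_tank","pressure_cap","saucer","glue_bottle","findings_tin_large","findings_tin_small","wax_block"):
        for s in vision.silhouettes(k,p)[:2]:
            X=pts(p,s["region"])
            if len(X): print(n,k,round(s["conf"],2),np.round(s["at"]),len(X),np.median(X,0).round(3),np.percentile(X,2,axis=0).round(3),np.percentile(X,98,axis=0).round(3))
    if n=="top":
        s=vision.silhouettes("pressure_cap",p)
        if s:
            X=pts(p,s[0]["region"]);zt=X[:,2].max();W=X[X[:,2]>np.percentile(X[:,2],98)-0.01]
            (c,sz,a)=cv2.minAreaRect(W[:,:2].astype(np.float32)*1000);print("wing",c,sz,a,W[:,2].max(),W.mean(0))
cv2.imwrite("pics/a.png",cv2.resize(np.vstack(ims),(400*1,600))[:,:,::-1]); 
cv2.imwrite("pics/a.png",cv2.resize(np.hstack(ims),(800,300))[:,:,::-1])
E
```

```text
0.0 [-3.09041343e+00 -5.58827583e-01  2.86060293e-04]
top steam_tank 0.82 [177. 281.] 1975 [ 0.586 -0.     0.127] [ 0.52  -0.079  0.078] [0.676 0.069 0.131]
top pressure_cap 0.56 [164. 287.] 510 [ 0.598 -0.003  0.171] [ 0.567 -0.035  0.156] [0.627 0.027 0.199]
top pressure_cap 0.21 [190. 342.] 201 [ 0.537 -0.191  0.017] [ 0.519 -0.217  0.011] [ 0.553 -0.168  0.024]
top saucer 0.65 [225. 170.] 1116 [0.431 0.329 0.008] [0.38  0.277 0.002] [0.482 0.38  0.014]
top glue_bottle 0.47 [162. 188.] 145 [0.622 0.268 0.059] [0.609 0.256 0.02 ] [0.642 0.29  0.098]
top findings_tin_large 0.72 [182. 332.] 178 [ 0.576 -0.162  0.028] [ 0.557 -0.182  0.012] [ 0.597 -0.141  0.033]
top findings_tin_small 0.18 [165. 285.] 539 [ 0.598 -0.003  0.171] [ 0.567 -0.038  0.158] [0.629 0.027 0.199]
top wax_block 0.53 [190. 342.] 215 [ 0.538 -0.193  0.017] [ 0.519 -0.22  -0.   ] [ 0.558 -0.168  0.024]
wing (599.919677734375, -6.09366512298584) (56.610877990722656, 16.586711883544922) 14.544272422790527 0.2020273110619267 [ 0.59945555 -0.0056177   0.19540275]
side steam_tank 0.86 [237. 279.] 2128 [ 0.551 -0.051  0.113] [ 0.516 -0.07   0.021] [0.589 0.059 0.134]
side pressure_cap 0.55 [205. 294.] 686 [ 0.59  -0.019  0.169] [ 0.565 -0.043  0.147] [0.624 0.001 0.195]
side saucer 0.62 [181. 208.] 538 [0.421 0.337 0.005] [0.38  0.276 0.001] [0.472 0.378 0.01 ]
side glue_bottle 0.76 [180. 286.] 342 [0.624 0.26  0.041] [0.609 0.251 0.001] [0.643 0.33  0.084]
side glue_bottle 0.25 [182. 208.] 519 [0.42  0.337 0.005] [0.381 0.275 0.001] [0.471 0.376 0.01 ]
side findings_tin_small 0.6 [298. 273.] 168 [ 0.527 -0.146  0.02 ] [ 0.51  -0.159 -0.   ] [ 0.541 -0.113  0.023]
side findings_tin_small 0.32 [241. 280.] 2182 [ 0.551 -0.051  0.112] [ 0.515 -0.07   0.019] [0.588 0.059 0.136]
```

View pics/a.png

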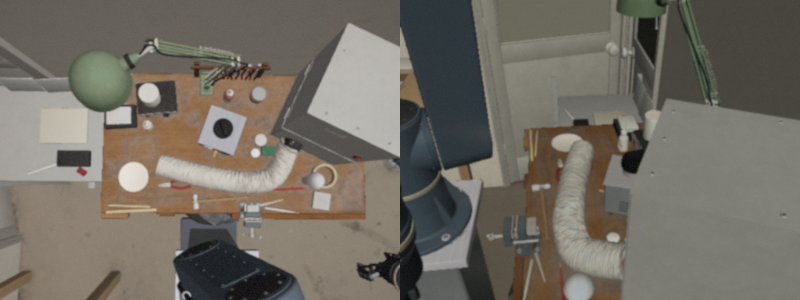

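The top view shows the cap on the tank (about col 223, row 128 in the half-size picture), the saucer at left (133,177), the hose along the front, the tall box at right and the lamp head at left rear. The side view is partly blocked by the box. Next I check obstacle heights, wing direction and IK.

```bash
python3 - <<'E'
from h import *
p=vision.capture("top")
X=pts(p,np.ones((384,512),bool))
xs=np.arange(0.1,0.95,0.07); ys=np.arange(0.63,-0.64,-0.07)
print("max height cm; cols y:",(ys*100).astype(int))
for x in xs[::-1]:
    r=[]
    for y in ys:
        m=(abs(X[:,0]-x)<.035)&(abs(X[:,1]-y)<.035); r.append(int(100*X[m,2].max()) if m.any() else -9)
    print("%.2f"%x,r)
m=(np.hypot(X[:,0]-.6,X[:,1]+.004)<.045)&(X[:,2]>.184)&(X[:,2]<.21)
W=X[m]; c,sz,a=cv2.minAreaRect(W[:,:2].astype(np.float32)*1000);print(c,sz,a,cv2.boxPoints((c,sz,a)).round(1).tolist())
u,s,v=np.linalg.svd(W[:,:2]-W[:,:2].mean(0));print("wing dir",np.degrees(np.arctan2(v[0,1],v[0,0])),W.mean(0))
for k in range(0,360,30):
    y=np.radians(k); q=bot.solve_ik([.599,-.005,.25],down(y)); print(k,None if q is None else np.round(q,2))
m=p["pixels"][110:250,120:400]; cv2.imwrite("pics/b.png",cv2.resize(m,(800,400),interpolation=cv2.INTER_CUBIC)[:,:,::-1])
E
```

```text
max height cm; cols y: [ 63  56  49  42  35  28  21  14   7   0  -6 -13 -20 -27 -34 -41 -48 -55
 -62]
0.94 [-9, -9, -9, -9, -9, -9, -9, -9, -9, -9, -9, -9, -9, -9, -9, -9, -9, -9, -9]
0.87 [47, 49, 49, 50, 50, 50, 50, 50, 51, 51, 51, 51, 52, 52, 52, 52, 45, 34, -9]
0.80 [1, -9, -9, -9, 6, 6, 6, 44, 46, 41, 35, 22, 15, 46, 46, 46, -9, -9, -9]
0.73 [-10, -10, -11, -9, 56, 56, 57, 54, 48, 42, 38, 5, 7, 46, 46, 46, -9, -9, -9]
0.66 [-10, -10, -11, 53, 57, 57, 53, 6, 13, 19, 13, 1, 46, 46, 46, 46, -9, -9, -9]
0.59 [-10, -10, -11, 3, 56, 56, 1, 1, 13, 20, 17, 3, 46, 46, 46, 46, -9, -9, -9]
0.52 [-8, -8, -11, 0, 1, 1, 8, 8, 13, 13, 13, 2, 11, 45, 46, 46, 0, 0, -9]
0.45 [-9, -9, -11, 0, 1, 1, 9, 9, 9, 8, 8, 9, 10, 12, 14, 44, 0, 0, -9]
0.38 [-11, -11, 0, 0, 1, 1, 1, 7, 8, 8, 8, 9, 9, 12, 14, 3, 0, 0, -9]
0.31 [-9, -9, -9, 1, 1, 1, 1, 0, 2, 2, 8, 8, 1, 1, 2, 2, 0, 0, -9]
0.24 [-9, -9, -9, 0, 0, -9, -9, -41, 72, 78, 78, 8, 0, 0, 0, 44, 40, 0, -9]
0.17 [-92, -92, -93, -92, -92, -92, -83, 47, 66, -40, 0, 0, -93, -92, -93, 46, 31, -92, -93]
0.10 [-92, -93, -92, -92, -92, -92, -83, 46, 46, -41, -27, 0, -92, -92, -92, -92, -91, -92, -92]
(599.911865234375, -5.831930160522461) (57.683067321777344, 15.8599853515625) 15.050692558288574 [[570.0, -5.699999809265137], [574.0999755859375, -21.0], [629.7999877929688, -6.0], [625.7000122070312, 9.300000190734863]]
wing dir -164.80954233382315 [ 0.59910256 -0.00558649  0.19528503]
0 [-0.01  0.43  0.31  1.45  0.    3.13]
30 [-0.01  0.43  0.31  1.45  0.    2.61]
60 [-0.01  0.43  0.31  1.45  0.    2.09]
90 [-0.01  0.43  0.31  1.45  0.    1.56]
120 [-0.01  0.43  0.31  1.45  0.    1.04]
150 [-0.01  0.43  0.31  1.45  0.    0.52]
180 [-0.01  0.43  0.31  1.45  0.   -0.01]
210 [-0.01  0.43  0.31  1.45  0.   -0.53]
240 [-0.01  0.43  0.31  1.45  0.   -1.06]
270 [-0.01  0.43  0.31  1.45  0.   -1.58]
300 [-0.01  0.43  0.31  1.45  0.   -2.1 ]
330 [-0.01  0.43  0.31  1.45  0.   -2.63]
```

View pics/b.png

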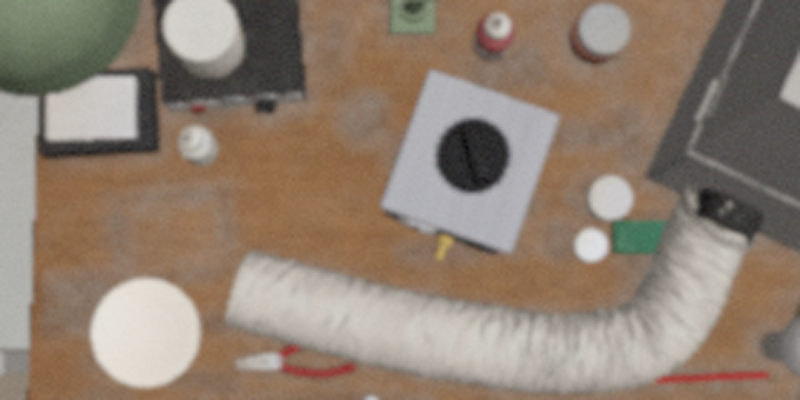

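The wing lies along yaw 15°, with the tank's front turned the same way. The hose and the box at right are in the way on the swing, so I retract first and then approach the cap along the middle.

```bash
python3 - <<'E'
from h import *
y=np.radians(15.2); r=bot.current_tcp_rot()
bot.move_to([.125,-.334,.30],r)
q=bot.solve_ik([.36,0,.30],down(y)); print(np.round(q,2))
bot.set_joints(q)
bot.move_straight([.5995,-.0057,.27],v=.2)
p=vision.capture("wrist"); save(p,"c.png")
X=pts(p,np.ones((384,512),bool))
near=np.hypot(X[:,0]-.6,X[:,1]+.005)<.05
W=X[near&(X[:,2]>.184)&(X[:,2]<.21)]; print(len(W))
c,sz,a=cv2.minAreaRect(W[:,:2].astype(np.float32)*1000);print(c,sz,a,np.median(W[:,2]))
D=X[near&(X[:,2]>.16)&(X[:,2]<.175)]; print(cv2.minEnclosingCircle(D[:,:2].astype(np.float32)*1000),np.median(D[:,2]))
print(bot.current_clock(),bot.current_joint_pos().round(3) if hasattr(bot.current_joint_pos(),'round') else bot.current_joint_pos(),bot.current_eef_pos(),bot.current_ft_force(),bot.current_torque())
E
```

```text
[-0.   -0.08 -0.18  1.47  0.    2.88]
1281
(601.11181640625, -7.1655988693237305) (57.28902816772461, 15.719935417175293) 14.9507417678833 0.1937553533946785
((601.2992553710938, -7.110991477966309), 35.863677978515625) 0.16798219710586207
4.7417 [-0.01   0.429  0.364  1.505 -0.     2.867] [ 0.59907395 -0.0057932   0.27043943] [ 0.21972806  0.41777756 -0.02617951] [0.00712332 0.04336626 0.03472747]
```

View pics/c.png

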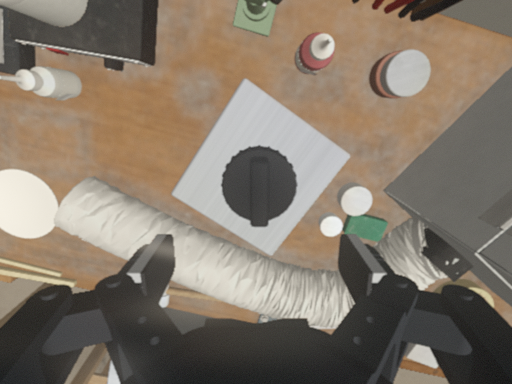

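Wing centre is at (0.601, -0.007), yaw 15°, with the disc at z 0.168 and the wing top at 0.194, all as expected. In the wrist view the cap is at (260,185) and clear all round. I grip lightly first and check the side load.

```bash
python3 - <<'E'
from h import *
o=down(np.radians(15.0))
f=lambda: print(np.round(bot.current_ft_force(),2),np.round(bot.current_torque(),3),np.round(bot.current_eef_pos(),4),round(bot.current_width(),4),round(bot.current_grip_force(),1))
print(bot.move_straight([.601,-.007,.20],v=.12,attitude=o,max_force=8)); f()
print(bot.move_straight([.601,-.007,.1715],v=.04,max_force=5)); f()
bot.grasp(grip_force=25); f(); bot.pause(.3); f()
print(bot.current_clock(),np.round(bot.current_joint_pos(),4))
E
```

```text
False
[-0.07 -0.03  0.27] [ 0.002  0.032 -0.031] [ 0.6012 -0.007   0.2009] 0.0856 0.0
False
[-0.69  0.59  0.24] [ 0.023 -0.006 -0.022] [ 0.6011 -0.007   0.1717] 0.0855 0.0
[-1.19 -1.44  2.36] [-0.189  0.07   0.014] [ 0.6011 -0.0071  0.1717] 0.0155 30.5
[-0.2  -1.43  4.72] [-0.296  0.122 -0.051] [ 0.6011 -0.0071  0.1716] 0.0156 30.7
7.2667 [-1.1700e-02  4.3870e-01  1.2920e-01  1.2611e+00 -1.0000e-04  2.8681e+00]
```

```bash
python3 - <<'E'
from h import *
bot.grasp(grip_force=50); bot.pause(.1)
F0=np.array(bot.current_ft_force());T0=bot.current_torque()[2]; q=np.array(bot.current_joint_pos()); q0=q[5]; print(F0.round(2),T0,bot.current_clock())
for i in range(45):
    q[5]-=.02; bot.set_joints(q)
    F=np.array(bot.current_ft_force()); t=bot.current_torque()[2]-T0; a=q0-bot.current_joint_pos()[5]
    print(i,round(q0-q[5],3),round(a,3),round(t,3),(F-F0).round(1),round(bot.current_clock(),2))
    if abs(t)>.28: break
E
```

```text
[-0.25 -1.92  4.23] -0.03890072706380106 7.5833
0 0.02 0.02 0.031 [0.8 0.4 0.1] 7.83
1 0.04 0.04 0.05 [0.6 1.7 0.3] 8.08
2 0.06 0.06 0.078 [1.  2.8 0.2] 8.33
3 0.08 0.08 0.077 [0.4 4.  1.3] 8.58
4 0.1 0.1 0.078 [0.8 3.6 0.5] 8.83
5 0.12 0.119 0.098 [1.1 4.3 0.2] 9.08
6 0.14 0.139 0.043 [2.  3.5 0.8] 9.33
7 0.16 0.16 0.028 [0.1 3.2 0.1] 9.58
8 0.18 0.18 -0.011 [ 0.5  2.9 -0.1] 9.83
9 0.2 0.2 0.044 [1.1 3.  0.3] 10.08
10 0.22 0.22 0.062 [0.4 2.3 0. ] 10.33
11 0.24 0.24 0.049 [0.2 2.9 0.5] 10.58
12 0.26 0.26 -0.309 [-0.2  3.3  0.7] 10.83
```

Torque jumped at about 0.25 rad, which looks like the stop. I ease off slightly and test it by pressing with a force guard.

```bash
python3 - <<'E'
from h import *
q=np.array(bot.current_joint_pos()); q[5]+=.013; bot.set_joints(q)
F0=np.array(bot.current_ft_force()); print(F0.round(2),bot.current_torque()[2])
p=np.array(bot.current_eef_pos()); z0=p[2]
for dz in (.002,.004,.0055,.0068):
    p[2]=.1716-dz; s=bot.move_straight(p,v=.015,max_force=22)
    print(dz,s,round(bot.current_eef_pos()[2],4),(np.array(bot.current_ft_force())-F0).round(1),round(bot.current_torque()[2],3),round(bot.current_clock(),2))
    if s: break
bot.pause(.15); print(bot.current_ft_force(),bot.current_width())
E
```

```text
[0.12 1.1  4.22] -0.055106993671755033
0.002 False 0.1696 [0.5 0.4 3.1] -0.01 11.36
0.004 False 0.1678 [-0.7  0.4  3.7] -0.015 11.64
0.0055 False 0.1664 [-0.8  0.4  5. ] -0.066 11.89
0.0068 False 0.1652 [-1.8 -0.6  5.9] -0.07 12.14
[-1.52092934  0.01782957 11.12655468] 0.01497357829231622
```

The cap goes down and the force follows the spring (about 11 N at 6.4 mm), so this is the stop. Now I turn past it.

```bash
python3 - <<'E'
from h import *
q=np.array(bot.current_joint_pos()); q0=q[5]; T0=bot.current_torque()[2]
p0=np.array(bot.current_eef_pos()); print(p0)
while q0-q[5]<.76:
    q[5]-=.04 if q0-q[5]<.55 else .015; bot.set_joints(q)
    t=bot.current_torque()[2]-T0
    print(round(q0-q[5],3),round(t,3),np.round(bot.current_ft_force(),1),np.round(bot.current_eef_pos(),4),round(bot.current_clock(),2))
    if abs(t)>.27: break
E
```

```text
[ 0.60098667 -0.00706343  0.16525469]
0.04 0.047 [-1.9 -0.3 10. ] [ 0.6011 -0.0071  0.1657] 12.54
0.08 0.068 [-0.3  1.3 10.2] [ 0.6011 -0.007   0.1657] 12.79
0.12 0.042 [-0.5  1.4 10. ] [ 0.6011 -0.007   0.1657] 13.04
0.16 0.062 [-1.3  1.4  9.4] [ 0.6012 -0.0071  0.1657] 13.29
0.2 0.064 [-0.1  2.1 10. ] [ 0.6012 -0.007   0.1657] 13.54
0.24 0.038 [0.1 2.1 9.3] [ 0.6012 -0.007   0.1657] 13.79
0.28 0.038 [-0.5  1.2  8.7] [ 0.6012 -0.007   0.1657] 14.04
0.32 0.088 [-0.7  1.2 10.1] [ 0.6012 -0.007   0.1657] 14.29
0.36 0.042 [ 0.3  0.7 10.8] [ 0.6012 -0.007   0.1658] 14.54
0.4 -0.02 [-0.1  1.6  9.6] [ 0.6012 -0.007   0.1658] 14.79
0.44 0.052 [-0.9  1.3 10.2] [ 0.6012 -0.0069  0.1658] 15.04
0.48 0.08 [0.3 0.6 9.5] [ 0.6012 -0.007   0.1657] 15.29
0.52 0.025 [-1.7  2.3  9.7] [ 0.6012 -0.007   0.1658] 15.54
0.56 0.094 [-0.3  1.8  9.7] [ 0.6012 -0.007   0.1657] 15.79
0.575 0.008 [-1.1  2.2  9.5] [ 0.6012 -0.007   0.1657] 16.04
0.59 0.013 [-1.4  3.   8.5] [ 0.6012 -0.0069  0.1657] 16.29
0.605 -0.011 [-0.9  2.  10.2] [ 0.6012 -0.0069  0.1657] 16.54
0.62 -0.139 [-0.6  2.8  8.7] [ 0.6011 -0.0069  0.1657] 16.79
0.635 -0.498 [-0.8  4.  10.3] [ 0.601  -0.0069  0.1657] 17.04
```

Hard end felt at the expected angle. I ease off and lift with a force guard.

```bash
python3 - <<'E'
from h import *
q=np.array(bot.current_joint_pos()); q[5]+=.011; bot.set_joints(q)
print(bot.current_torque()[2])
p=np.array(bot.current_eef_pos()); z=p[2]
for dz in (.01,.02,.04,.1):
    p[2]=z+dz; s=bot.move_straight(p,v=.03 if dz<.05 else .1,max_force=22)
    print(dz,s,np.round(bot.current_ft_force(),1),round(bot.current_torque()[2],3),np.round(bot.current_eef_pos(),4),round(bot.current_width(),4),round(bot.current_clock(),2))
    if s: break
p=vision.capture("wrist"); save(p,"d.png")
for n in("wrist","top"):
    p=vision.capture(n)
    for s in vision.silhouettes("saucer",p)[:1]:
        X=pts(p,s["region"]); X=X[X[:,2]<.02]; print(n,s["conf"],cv2.minEnclosingCircle(X[:,:2].astype(np.float32)*1000),cv2.minAreaRect(X[:,:2].astype(np.float32)*1000))
E
```

```text
-0.11069896601410624
0.01 False [-4.7  3.6  5.2] -0.085 [ 0.6006 -0.0066  0.1761] 0.0145 17.78
0.02 False [-0.1 -0.2 -2.6] 0.008 [ 0.6013 -0.007   0.1861] 0.0152 18.27
0.04 False [-0.4 -0.2 -2.3] -0.026 [ 0.601  -0.0068  0.2057] 0.0147 19.08
0.1 False [-0.3  0.1 -1.9] -0.047 [ 0.6009 -0.0068  0.2652] 0.0149 19.83
wrist 0.84 ((421.88214111328125, 285.89752197265625), 38.01625061035156) ((420.2282409667969, 283.0311584472656), (26.37270164489746, 74.68919372558594), 64.71182250976562)
top 0.77 ((432.92535400390625, 329.2134094238281), 56.179222106933594) ((432.5019226074219, 328.3486328125), (105.37548065185547, 109.64637756347656), 0.7278562784194946)
```

View pics/d.png

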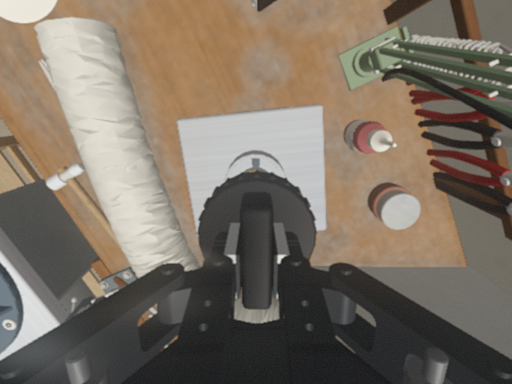

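The cap is held square in the fingers, with the neck bare behind it. The saucer is at (0.4325, 0.3285) with a good fit to its size. I carry the cap over and set it down.

```bash
python3 - <<'E'
from h import *
f=lambda *a: print(*a,np.round(bot.current_ft_force(),1),np.round(bot.current_eef_pos(),4),round(bot.current_width(),4),round(bot.current_clock(),2))
bot.move_straight([.4325,.3285,.265],v=.12); f()
bot.move_straight([.4325,.3285,.12],v=.1,max_force=15); f()
p=vision.capture("top"); m=p["pixels"][170:270,110:240]; cv2.imwrite("pics/e.png",cv2.resize(m,(780,600),interpolation=cv2.INTER_CUBIC)[:,:,::-1])
p=vision.capture("wrist"); save(p,"f.png")
for s in vision.silhouettes("saucer",p)[:1]:
    X=pts(p,s["region"]); X=X[X[:,2]<.02]; print(cv2.minAreaRect(X[:,:2].astype(np.float32)*1000))
    c=cv2.convexHull(X[:,:2].astype(np.float32)*1000)[:,0]; e=cv2.fitEllipse(c); print(e)
E
```

```text
[ 1.2 -1.  -1. ] [0.4326 0.3283 0.265 ] 0.015 23.36
[ 0.7 -0.6 -1.3] [0.4328 0.3287 0.1205] 0.0147 24.96
((438.51397705078125, 343.16259765625), (74.7356948852539, 112.64653015136719), 67.83826446533203)
((431.57598876953125, 325.3617858886719), (112.42046356201172, 114.54759979248047), 21.06940460205078)
```

View pics/f.png

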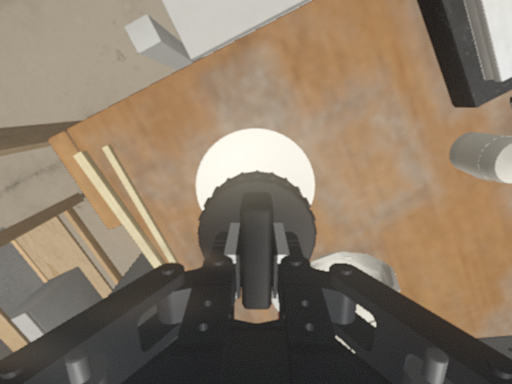

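The cap hangs over the saucer (centre near (255,185) in the picture, offset by perspective), and the fit puts the saucer at (0.432, 0.326). I lower it with a force guard.

```bash
python3 - <<'E'
from h import *
f=lambda *a: print(*a,np.round(bot.current_ft_force(),1),np.round(bot.current_eef_pos(),4),round(bot.current_width(),4),round(bot.current_clock(),2))
x,y=.432,.327
f(bot.move_straight([x,y,.055],v=.06,max_force=8))
f(bot.move_straight([x,y,.028],v=.012,max_force=4))
bot.pause(.2); f()
E
```

```text
False [ 0.1 -0.2 -1.8] [0.4322 0.3272 0.0554] 0.0148 26.34
True [ 0.8 -0.1  6.9] [0.4321 0.327  0.0384] 0.015 27.7
[ 0.5 -0.6  6.8] [0.4321 0.327  0.0384] 0.0151 27.9
```

```bash
python3 - <<'E'
from h import *
bot.ungrasp(); bot.pause(.2)
print(bot.current_width(),np.round(bot.current_ft_force(),1))
bot.move_straight([.432,.327,.20],v=.08,max_force=6)
bot.pause(.5)
p=vision.capture("wrist"); save(p,"g.png")
X=pts(p,np.ones((384,512),bool)); n=X[np.hypot(X[:,0]-.432,X[:,1]-.327)<.06]
W=n[(n[:,2]>.052)&(n[:,2]<.075)]; print(cv2.minAreaRect(W[:,:2].astype(np.float32)*1000),np.median(W[:,2]))
s=vision.silhouettes("saucer",p)
if s:
    S=pts(p,s[0]["region"]); S=S[S[:,2]<.02]; print(cv2.fitEllipse(cv2.convexHull(S[:,:2].astype(np.float32)*1000)))
print(bot.current_eef_pos(),bot.current_ft_force(),bot.current_clock())
E
```

```text
0.08574185003978961 [ 0.5  0.1 -0.6]
((433.0485534667969, 326.2932434082031), (57.56589126586914, 15.708632469177246), 65.45663452148438) 0.06047519430104481
((431.0589904785156, 324.9209899902344), (112.2341537475586, 114.5146484375), 145.710693359375)
[0.43200199 0.32700613 0.20001202] [ 0.32566552  0.40916226 -0.83197464] 31.5583
```

View pics/g.png

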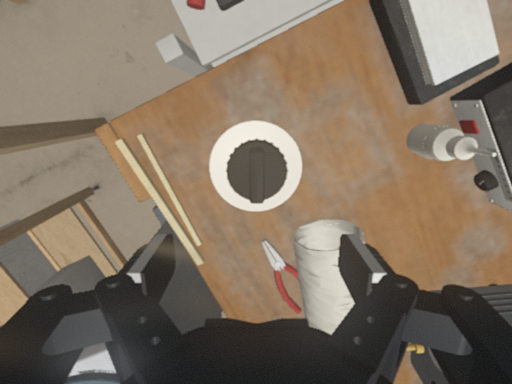

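The cap stands upright with its wing on top at (257,170), within about 3 mm of the saucer's middle, and the gripper is clear.

```bash
python3 -c "
from plant import bot
print(bot.close_job())"
```

```text
the job is handed in; nothing more can be done
None
```

The pressure cap is off the steam cleaner and stands upright, wing on top, about 3 mm from the middle of the saucer; I felt the first stop at about 0.25 rad, let go of the cap and handed the job in, but no verdict came back.

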